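# Extend the desk lamp boom to its next button hole

## Robot

A 6-joint arm with a two-finger parallel gripper is mounted at the origin on the work surface. World frame = base frame: x ahead of the robot, y to its left, z up, the work surface at z = 0. Lengths are in m, angles in rad, forces in N, time in s.
With the tool pointing down it reaches from about 0.15 to 0.775 m from the base axis. Payload 6.1 kg.
Tool frame: the origin (TCP) lies midway between the tips of the shut fingers; the grasp point (between the pads) lies 19 mm behind it; z points along the fingers, y is the direction in which the jaws open and shut (so a half turn about z gives the same grasp; the last joint's range is limited). The gripper opens to 85 mm and grips with 20 to 120 N. Pads are 22 mm wide; open, the fingers measure 114 mm over their backs; the gripper's body (76 mm by 85 mm) begins 54 mm behind the grasp point. The pads swing forward as they close: fully open they stand 13 mm farther back than shut.
Start: joints at [1.264, 0.126, -0.04, 1.405, 0, 1.571], TCP at [0.159, 0.5, 0.231] pointing down, gripper open.
Joint ranges: [-2.72, 2.72], [-0.95, 1.95], [-1.27, 1.35], [-1.78, 2.02], [-1.46, 1.47], [-3.14, 3.14]. Speed limits (rad/s): [2.39, 2.39, 3.01, 3.14, 3.14, 3.14].

## Interface

Orientations are given as a unit quaternion [x, y, z, w].
In Python, from rig import ctrl gives the robot as it stands. The module is installed in compiled form; this text tells all that it offers.
- The arm moves only by the tool step_arm, never from a script. Its argument "rows" is a list that holds one entry, the list of rows, each a list of 6 numbers: the shift along the tool's x, y, z in cm, then the turn, a rotation vector about the tool's x, y, z in rad. In form: [[[x, y, z, ax, ay, az], ...]]. A call has 1 to 10 rows; each row is the pose to reach, as a shift and turn from the pose measured when the call began, along the tool's axes at that moment; what a row does not reach only later rows make up. A row lasts 1/8 s, in which the tool goes at most 62.5 mm and 10.7 degrees, less where a joint would pass 70% of its speed; a pose out of reach is approached as far as the arm can. A call with a gripper value outside its range is refused whole. "gripper" is the opening, from 0 (shut) to 1 (fully open), set as the call begins (left out, the last holds). The fingers move at their own pace and stop on an object; "grip_force" is the grip in N (left out, the last holds). Time passes only in rows, so rows that repeat a pose let the fingers close. It gives the time, the measured TCP pose, the force and the opening at its end, in the units of the state.
- ctrl.read_state(): the state, without advancing time (a new reading comes with each control period).
- ctrl.capture(name): name is "side" or "top"; returns a dict with "image" (420x560x3 uint8, red, green, blue), "camera_matrix" (3x3 intrinsics, pixels), "k1" (the pictures are not rectified: a ray, as slopes to the right and down, at radius r is drawn at 1 + k1 r^2 times it, then the intrinsics apply), "world_from_camera" (4x4, takes a point from camera to world coordinates). Camera axes: x right, y up, looking along -z (the intrinsics and any distortion apply to the point x, -y, -z); pixel columns grow to the right and rows downward; lengths in m; the calibration is good to about 2 mm. A picture is of the moment at which its call begins. There is no depth.
- ctrl.finish_job(): hands the job in, once; it reports no verdict.
The state is a dict: "t": time; "qpos": joint angles; "dq": joint speeds; "joint_efforts": joint torques, N m; "eef_pos": TCP position; "tool_rot": TCP orientation; "ft_force": force on the tool from outside, world axes, zero at the start; "moment": the same for the moment, N m; "width": opening from 0.0 (shut) to 1.0 (fully open).
Only numpy, scipy, OpenCV 4.12 (cv2) and the standard library are available. Lean on these libraries where they do the work, as an engineer would, in place of code of your own. Each camera call takes 0.05 s, during which the arm holds its last target.

## Task

The desk lamp's light bar does not reach over the notebook. Squeeze in the two sprung buttons on its telescopic boom, slide the boom out until both buttons pop fully through the next pair of holes, and let go. Slide slowly and feel for the click: never pull on the locked buttons with more than about 20 N; and leave the other things on the desk where they stand.

Things in the scene. Friction and masses are not known exactly. Their poses are not given: they have to be found in the camera images.
- lamp: Desk lamp: heavy 150 mm square foot fixed to the desk, origin under its centre; 29 mm post and a horizontal boom from the post's top. Its y axis points along the boom, away from the post (the way out), x across the boom, z up. The inner tube of the boom is fixed to the post; the outer tube (sleeve) slides on it and carries the light bar. Nothing stands above the boom.
- buttons (a point): Fixed point on the boom's centreline midway between the two sprung buttons, 170 mm above the desk, 150 mm from the post's axis; axes as lamp. The domed steel buttons, 12 mm across, sit on the inner tube and stick out level to both sides (+x and -x) through holes in the sleeve: 39 mm over both domes when out, 26 mm when pressed flush with the sleeve.
- old_holes (a point): Point on the sleeve's centreline midway between the holes the buttons sit in at the start; moves with the sleeve; axes as lamp. Sleeve: aluminium, 26 mm wide, 30 mm high, wall 2.5 mm, from 104 mm behind this point (-y, towards the post) to 80 mm ahead. Holes are 13 mm square. The only other pair lies 46 to 70 mm behind this point (it differs from lamp to lamp).
- sleeve (a joint): How far the sleeve has slid out, in m: 0 at the start, growing outwards; stops at -0.02 and 0.095. The next holes meet the buttons somewhere from 0.046 to 0.07. A pinch across the boom at the buttons presses both flush and clamps the sleeve too; sliding then pushes them under the wall (up to about 15 N along the boom in the first 8 mm, after that about 4 N), until they pop out and lock it.
- button_far (a joint): How far the button on the +x side of the boom is pressed in, in m: 0 fully out, 0.0065 flush with the sleeve, about 0.009 when under the sleeve's wall. Its spring takes about 1 N to start and 2 N at flush.
- light_bar (a point): Centre of the light bar, 270 mm long across the boom, 32 mm wide, 20 mm high, fixed on the outer end of the sleeve 112 mm ahead of old_holes; moves with the sleeve.
- button_near (a joint): The same for the button on the -x side of the boom.
- thermos_mid (a point): Bystander: middle of a black flask, 64 mm across and 200 mm high, upright, 100 mm above the desk.
- mouse_mid (a point): Bystander: middle of a black computer mouse, 105 x 60 x 33 mm.
- mug_mid (a point): Bystander: middle of a white mug, 80 mm across, 90 mm high.

How it is judged:
By the outcome, as a careful person would: the job done as asked, in the order asked, and still so for the second after the job is handed in, with the robot touching nothing.
It also fails if it takes over 35 s, if anything falls off the work surface, if the arm or the gripper's body presses on something with over 40 N, if the wrist force passes 120 N, or if a joint passes its speed limit or range.

## Working session

There is one attempt and no reset: what is moved stays moved. The work goes in short steps, Python scripts to look and compute and a tool call to move; the robot and the scene stay as the last step left them, time stands still between calls to the robot, and variables do not carry over. Pictures are saved under pics/ and viewed, and the job is handed in when it is done.

Besides the shell and the picture viewer there is one more tool, called by a JSON object that holds its "api" and its "payload", one argument or row to a line. step_arm: Moves the arm, as the interface text tells. Its arguments: {"type":"object","properties":{"rows":{"type":"array"},"gripper":{"type":"number"},"grip_force":{"type":"number"}},"required":["rows"]}

```bash
mkdir -p pics; python3 - <<'E'
from rig import ctrl
import cv2,pickle
s=ctrl.read_state();print(s)
for n in("side","top"):
    c=ctrl.capture(n);pickle.dump(c,open(f"pics/{n}0.pkl","wb"))
    cv2.imwrite(f"pics/{n}0.png",c["image"][:,:,::-1]);print(c["camera_matrix"],c["k1"],c["world_from_camera"])
E
```

```text
{'t': 0.0, 'qpos': array([ 1.26401681e+00,  1.26395452e-01, -4.06362066e-02,  1.40539851e+00,
        1.81263514e-05,  1.57079683e+00]), 'dq': array([ 0.00127895,  0.00032988, -0.0007367 ,  0.00054216, -0.00134501,
       -0.00049554]), 'joint_efforts': array([-9.41288599e-04, -4.35916543e+01,  3.52921629e+01,  1.74516061e-02,
       -2.75466374e-05,  1.05326734e-05]), 'eef_pos': array([0.15841329, 0.50009091, 0.23050746]), 'tool_rot': array([ 1.52789171e-01,  9.88258469e-01, -8.05944675e-04, -1.33773068e-04]), 'ft_force': array([ 0.75776279, -0.01069458, -0.24056894]), 'moment': array([0.02609688, 0.07634164, 0.04814033]), 'width': 1.0002345978268303}
[[506.8449671    0.         280.4326245 ]
 [  0.         506.8449671  215.76745036]
 [  0.           0.           1.        ]] -0.043742562782749905 [[ 0.93382713  0.20190432 -0.29529908  0.06908445]
 [-0.35750658  0.55555951 -0.75069479 -1.20369957]
 [ 0.01248769  0.80659052  0.59097867  1.05123009]
 [ 0.          0.          0.          1.        ]]
[[381.51913559   0.         273.88308313]
 [  0.         381.51913559 206.7358375 ]
 [  0.           0.           1.        ]] -0.07841589706564835 [[-0.00344892  0.99707513 -0.07634976  0.41746316]
 [-0.99977936 -0.00185609  0.02092344 -0.02298965]
 [ 0.02072053  0.07640508  0.99686154  1.39744783]
 [ 0.          0.          0.          1.        ]]
```

View pics/side0.png

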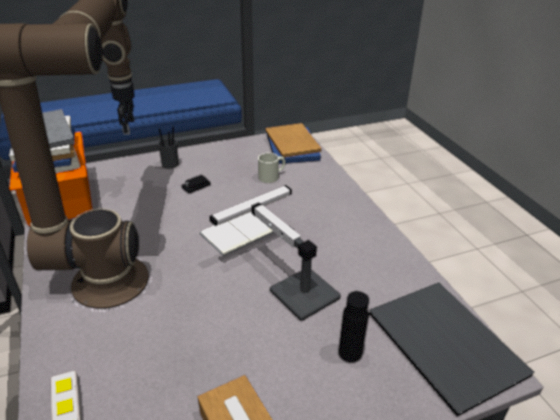

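View pics/top0.png

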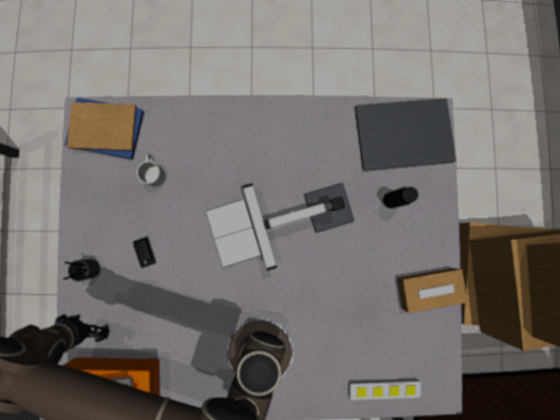

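Side view: lamp foot at about (305,294), boom from (307,248) to the bar at (252,205), flask at (353,327), mug at (268,168). Top view: post head at (335,205), boom running left to the bar at (258,228). I'll zoom in.

```bash
python3 - <<'E'
import cv2
a=cv2.imread("pics/side0.png")[170:330,190:350];b=cv2.imread("pics/top0.png")[170:280,200:360]
cv2.imwrite("pics/s0z.png",cv2.resize(a,None,fx=3.7,fy=3.7,interpolation=2))
cv2.imwrite("pics/t0z.png",cv2.resize(b,None,fx=5,fy=5,interpolation=2))
E
```

```text
(no output)
```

View pics/s0z.png

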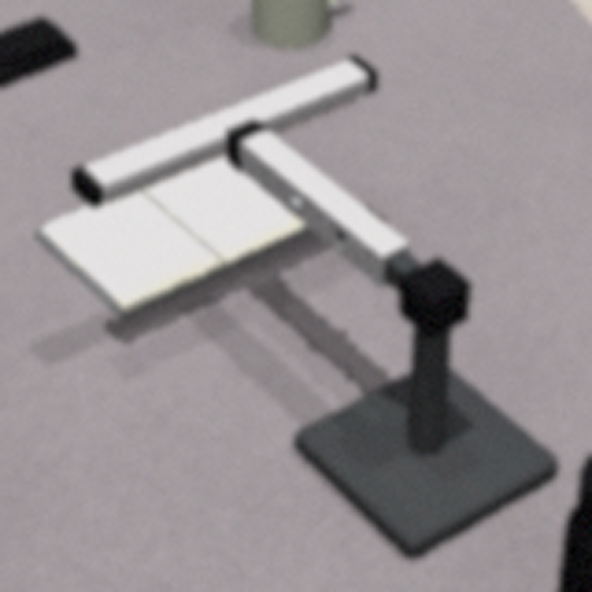

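View pics/t0z.png

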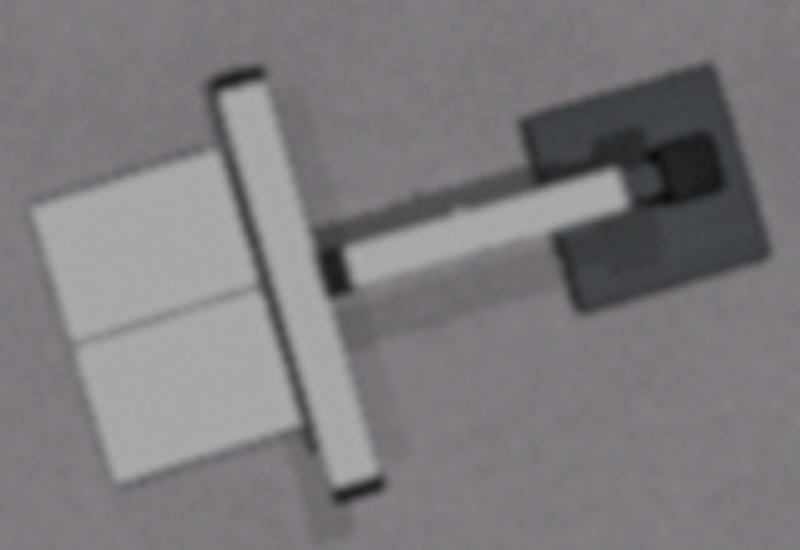

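```bash
cat > h.py <<'E'
import numpy as np,pickle,cv2
def proj(c,P):
    T=np.linalg.inv(c["world_from_camera"]);p=np.atleast_2d(P)@T[:3,:3].T+T[:3,3]
    s=np.c_[p[:,0],-p[:,1]]/-p[:,2:3];s=s*(1+c["k1"]*(s**2).sum(1,keepdims=True))
    K=c["camera_matrix"];return s*[K[0,0],K[1,1]]+K[:2,2]
def lw(q,P):
    P=np.atleast_2d(P);c,s=np.cos(q[2]),np.sin(q[2])
    return np.c_[q[0]+c*P[:,0]-s*P[:,1],q[1]+s*P[:,0]+c*P[:,1],P[:,2]]
E
cat > fit.py <<'E'
from h import *
from scipy.optimize import least_squares
S=pickle.load(open("pics/side0.pkl","rb"));T=pickle.load(open("pics/top0.pkl","rb"))
zs=lambda a:(np.array(a)+.5)/3.7-.5+[190,170]
zt=lambda a:(np.array(a)+.5)/5-.5+[200,170]
def model(q):
    z=q[3];h=q[4]
    tp=[[-.075,-.075,h],[.075,-.075,h],[.075,.075,h],[-.075,.075,h],[.013,.046,z+.015],[-.013,.046,z+.015],[.135,.278,z+.01],[.135,.246,z+.01],[-.135,.278,z+.01],[-.135,.246,z+.01],[.0195,.150,z]]
    sd=[[-.075,-.075,h],[.075,-.075,h],[-.075,.075,h],[.013,.046,z+.015],[-.013,.046,z+.015],[-.0175,.150,z],[-.013,.046,z-.015]]
    return proj(T,lw(q,tp)),proj(S,lw(q,sd))
ot=zt([[770,253],[712,65],[522,118],[582,312],[613,168],[628,207],[212,82],[265,68],[335,500],[385,483],[460,207]])
os=zs([[412,553],[556,460],[297,437],[408,243],[390,262],[297,203],[388,280]])
def res(q):
    a,b=model(q);return np.r_[(a-ot).ravel(),(b-os).ravel()]
if __name__=="__main__":
    r=least_squares(res,[.45,-.17,.25,.17,.012],loss="soft_l1");print(r.x)
    a,b=model(r.x);print(np.round(a-ot,1).tolist());print(np.round(b-os,1).tolist())
    np.save("q.npy",r.x)
    q=r.x
    # next hole
    for d in(.046,.05,.054,.058,.062,.066,.07):
        print(d,((proj(S,lw(q,[[-.0125,.150-d,q[3]]]))-[190,170]+.5)*3.7-.5)[0])
    print("but",lw(q,[[0,.15,q[3]]]))
    # overlays
    for c,n,lo,hi,f in((S,"s",(190,170),(350,330),3.7),(T,"t",(200,170),(360,280),5)):
        im=cv2.resize(c["image"][lo[1]:hi[1],lo[0]:hi[0],::-1],None,fx=f,fy=f,interpolation=2)
        z=q[3];L=[]
        for dx in(-.013,.013):
            for dz in(-.015,.015): L.append([[dx,.046,z+dz],[dx,.23,z+dz]])
        for dy in(.246,.278):
            for dz in(-.01,.01): L.append([[-.135,dy,z+dz],[.135,dy,z+dz]])
        for l in L:
            p=((proj(c,lw(q,l))-lo+.5)*f-.5).round().astype(int).tolist();cv2.line(im,p[0],p[1],(0,0,255),1)
        p=((proj(c,lw(q,[[-.0195,.15,z],[.0195,.15,z]]))-lo+.5)*f-.5).round().astype(int).tolist()
        for x in p: cv2.circle(im,x,4,(0,255,0),1)
        cv2.imwrite(f"pics/{n}ov.png",im)
E
python3 fit.py
```

```text
[ 0.52289429 -0.2535511   0.28553182  0.17019083  0.01263131]
[[0.8, 0.4], [0.3, -1.0], [-0.5, -0.2], [-0.6, 0.4], [0.8, -0.3], [0.2, -0.4], [0.7, 1.1], [-0.3, 1.1], [0.0, -1.3], [-0.3, -0.8], [-0.6, -0.6]]
[[0.4, -0.3], [2.0, 1.2], [-1.2, -0.1], [0.8, -0.4], [-1.7, -2.1], [-0.5, 0.3], [-1.5, 1.6]]
0.046 [336.11043167 231.09642661]
0.05 [339.29982432 233.70992736]
0.054 [342.50061204 236.33274   ]
0.058 [345.7128519  238.96491102]
0.062 [348.93660132 241.60648717]
0.066 [352.17191806 244.25751552]
0.07 [355.41886025 246.9180434 ]
but [[ 0.48064412 -0.1096243   0.17019083]]
```

View pics/sov.png

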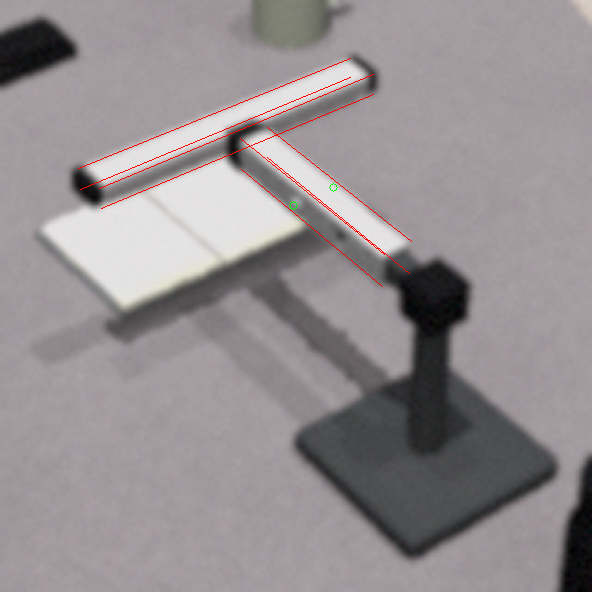

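View pics/tov.png

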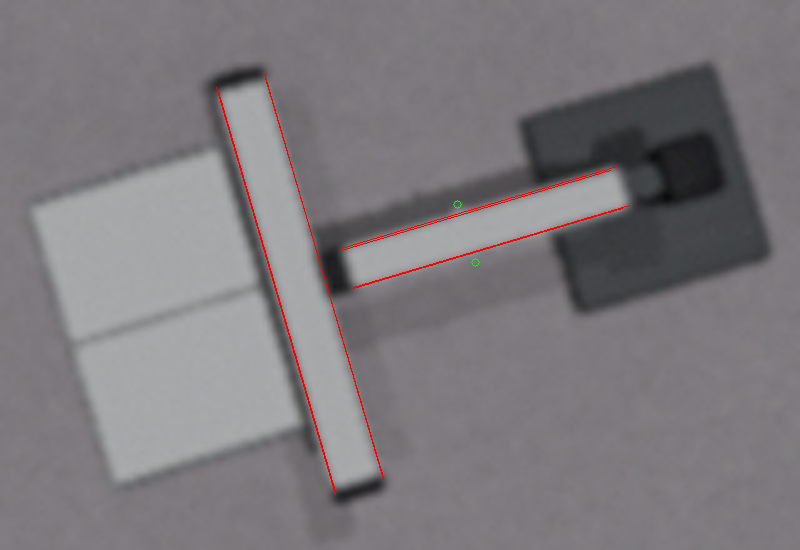

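```bash
cat >> h.py <<'E'
from scipy.spatial.transform import Rotation as R
def rel(s,pos,ang=None):
    """cm shift & rotvec in tool frame; ang = world angle of tool y, tool down"""
    r=R.from_quat(s["tool_rot"]);d=r.inv().apply(np.array(pos)-s["eef_pos"])*100
    y=np.array([np.cos(ang),np.sin(ang),0]);z=np.array([0,0,-1.]);x=np.cross(y,z)
    t=R.from_matrix(np.c_[x,y,z]);return np.round(d,2),np.round((r.inv()*t).as_rotvec(),3)
E
python3 - <<'E'
from h import *
from rig import ctrl
s=ctrl.read_state();q=np.load("q.npy")
b=lw(q,[[0,.149,.29]])[0];print(b,rel(s,b,q[2]),rel(s,b,q[2]+np.pi))
E
```

```text
[ 0.48092579 -0.11058381  0.29      ] (array([-49.19, -48.49,  -5.87]), array([-0.001,  0.001,  0.979])) (array([-49.19, -48.49,  -5.87]), array([-1.000e-03, -2.000e-03, -2.163e+00]))
```

{"api": "step_arm", "payload": {
  "rows": [
    [[-1.5,-1.5,-2,0,0,0.05],[-5,-5,-4,0,0,0.15],[-9,-9,-6,0,0,0.25],[-13,-13,-6,0,0,0.35],[-17,-17,-6,0,0,0.45],[-21,-21,-6,0,0,0.55],[-25,-25,-6,0,0,0.65],[-29,-29,-6,0,0,0.75],[-33,-33,-6,0,0,0.85],[-36,-36,-6,0,0,0.95]]
  ],
  "gripper": 1
}}

```text
t: 1.35
eef_pos: [0.3934, 0.0462, 0.2909]
tool_rot: [0.59, 0.808, -0.001, 0.0]
ft_force: [1.3, 0.1, -0.3]
width: 0.999
```

```bash
python3 - <<'E'
from h import *
from rig import ctrl
s=ctrl.read_state();q=np.load("q.npy")
b=lw(q,[[0,.149,.25]])[0];print(s["t"],s["eef_pos"],s["qpos"],b,rel(s,b,q[2]))
E
```

```text
1.35 [0.3933714  0.04620061 0.29088021] [ 1.17928388e-01 -1.08742439e-01 -1.46031485e-01  1.53430576e+00
 -1.36204229e-03  1.37960897e+00] [ 0.48092579 -0.11058381  0.25      ] (array([-17.59,   3.58,   4.11]), array([-0.001,  0.001,  0.024]))
```

{"api": "step_arm", "payload": {
  "rows": [
    [[-4,0.8,0.5,0,0,0.01],[-8,1.6,1.5,0,0,0.02],[-12,2.4,2.5,0,0,0.024],[-15,3.1,3.5,0,0,0.024],[-17,3.5,4.1,0,0,0.024],[-17.59,3.58,4.11,0,0,0.024],[-17.59,3.58,4.11,0,0,0.024],[-17.59,3.58,4.11,0,0,0.024]]
  ]
}}

```text
t: 2.35
eef_pos: [0.4808, -0.1098, 0.2506]
tool_rot: [0.599, 0.801, -0.001, 0.0]
ft_force: [0.5, -0.1, 0.5]
width: 1.002
```

```bash
python3 - <<'E'
from h import *
from rig import ctrl
s=ctrl.read_state();q=np.load("q.npy")
b=lw(q,[[0,.149,.149]])[0];print(s["t"],s["eef_pos"],s["ft_force"],b,rel(s,b,q[2]))
for n in("side","top"):
    c=ctrl.capture(n);pickle.dump(c,open(f"pics/{n}1.pkl","wb"))
    lo,hi,f=((190,110),(350,270),3.7) if n=="side" else ((220,150),(340,250),5)
    im=cv2.resize(c["image"][lo[1]:hi[1],lo[0]:hi[0],::-1],None,fx=f,fy=f,interpolation=2)
    p=((proj(c,s["eef_pos"])-lo+.5)*f)[0].astype(int).tolist();cv2.circle(im,p,4,(0,0,255),1)
    cv2.imwrite(f"pics/{n}1.png",im)
E
```

```text
2.35 [ 0.48080107 -0.10977339  0.2505854 ] [ 0.4993769  -0.14136459  0.51278748] [ 0.48092579 -0.11058381  0.149     ] (array([-7.000e-02, -1.000e-02,  1.016e+01]), array([-0.   ,  0.001,  0.001]))
```

View pics/side1.png

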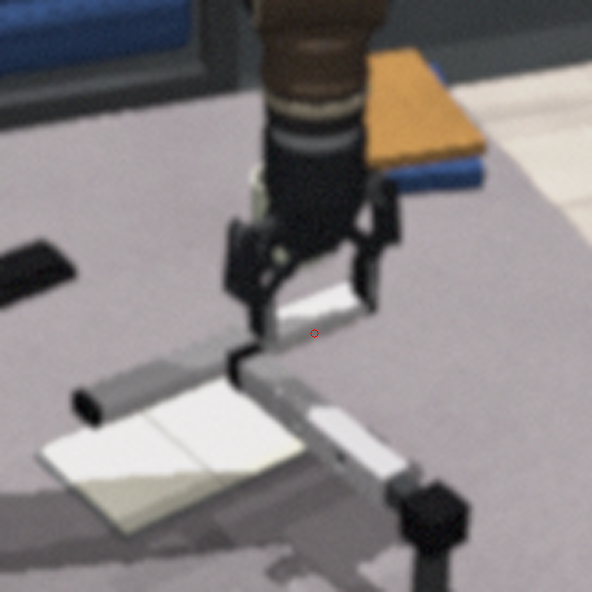

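View pics/top1.png

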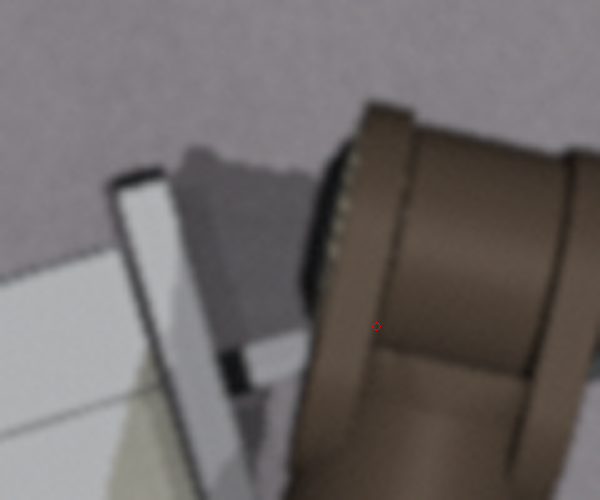

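The side view shows the open fingers straddling the boom, with tips at zoom (266,335) and (370,300). The reprojected TCP at (314,333) lies between them, consistent with the 13 mm swing. The top view is blocked by the arm. Next I descend.

{"api": "step_arm", "payload": {
  "rows": [
    [[-0.03,0,1,0,0,0],[-0.07,0,3,0,0,0],[-0.07,0,5,0,0,0],[-0.07,0,7,0,0,0],[-0.07,0,8.5,0,0,0],[-0.07,0,9.6,0,0,0],[-0.07,0,10.15,0,0,0],[-0.07,0,10.15,0,0,0],[-0.07,0,10.15,0,0,0]]
  ]
}}

```text
t: 3.58
eef_pos: [0.4814, -0.1107, 0.1496]
tool_rot: [0.599, 0.801, -0.0, 0.001]
ft_force: [0.5, 0.5, 0.5]
width: 0.998
```

```bash
python3 - <<'E'
from h import *
from rig import ctrl
s=ctrl.read_state();q=np.load("q.npy")
b=lw(q,[[0,.149,.149]])[0];print(s["t"],s["eef_pos"],s["ft_force"],rel(s,b,q[2]))
c=ctrl.capture("side")
lo,hi,f=((190,110),(350,270),3.7)
im=cv2.resize(c["image"][lo[1]:hi[1],lo[0]:hi[0],::-1],None,fx=f,fy=f,interpolation=2)
cv2.imwrite("pics/side2.png",im)
E
```

```text
3.575 [ 0.48138531 -0.11073908  0.14962714] [0.54928296 0.490562   0.52340438] (array([ 0.03, -0.04,  0.06]), array([0.001, 0.002, 0.001]))
```

View pics/side2.png

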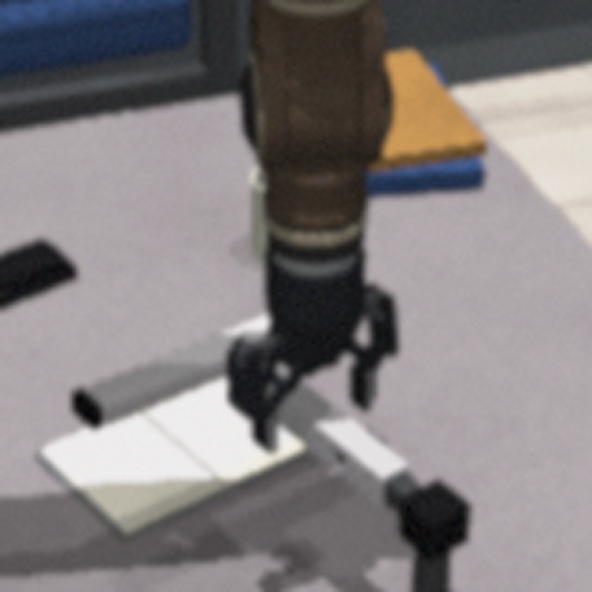

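The fingers now straddle the boom, with the near tip at zoom (265,440) and the far one at (365,400), and there is no contact force. Closing gently.

{"api": "step_arm", "payload": {
  "rows": [
    [[0,0,0,0,0,0],[0,0,0,0,0,0],[0,0,0,0,0,0],[0,0,0,0,0,0],[0,0,0,0,0,0],[0,0,0,0,0,0]]
  ],
  "gripper": 0.0,
  "grip_force": 25
}}

```text
t: 4.38
eef_pos: [0.4798, -0.1113, 0.1499]
tool_rot: [0.599, 0.8, -0.002, 0.0]
ft_force: [-7.6, -1.8, 5.3]
width: 0.303
```

{"api": "step_arm", "payload": {
  "rows": [
    [[0,-0.03,0,0,0,0],[0,-0.03,0,0,0,0]]
  ]
}}

```text
t: 4.62
eef_pos: [0.4798, -0.1113, 0.1499]
tool_rot: [0.599, 0.8, -0.001, 0.001]
ft_force: [2.0, -0.4, 0.8]
width: 0.299
```

```bash
cat > st.py <<'E'
from h import *
from rig import ctrl
s=ctrl.read_state();q=np.load("q.npy");r=R.from_quat(s["tool_rot"])
u=np.array([-np.sin(q[2]),np.cos(q[2]),0])
print(s["t"],"lamp y",round((s["eef_pos"][:2]-q[:2])@u[:2],4),"z",s["eef_pos"][2].round(4),"F tool",r.inv().apply(s["ft_force"]).round(1),"w mm",round(s["width"]*85,1),"M",s["moment"].round(2))
E
python3 st.py
```

```text
4.625 lamp y 0.1486 z 0.1499 F tool [-0.9  1.8 -0.8] w mm 25.4 M [ 0.04 -0.1  -0.11]
```

{"api": "step_arm", "payload": {
  "rows": [
    [[0.1,0,0,0,0,0],[0.2,0,0,0,0,0],[0.3,0,0,0,0,0]]
  ]
}}

```text
t: 5.0
eef_pos: [0.4792, -0.1091, 0.1499]
tool_rot: [0.6, 0.8, -0.002, 0.001]
ft_force: [1.4, -6.5, -0.8]
width: 0.298
```

```bash
python3 st.py
```

```text
5.0 lamp y 0.1509 z 0.1499 F tool [-6.6 -0.5  0.9] w mm 25.3 M [-1.07 -0.24 -0.03]
```

Moving with about 6.6 N of resistance. I'll continue.

{"api": "step_arm", "payload": {
  "rows": [
    [[0.15,0,0,0,0,0],[0.25,0,0,0,0,0],[0.35,0,0,0,0,0],[0.45,0,0,0,0,0]]
  ]
}}

```text
t: 5.5
eef_pos: [0.4783, -0.1062, 0.15]
tool_rot: [0.6, 0.8, -0.003, 0.002]
ft_force: [2.0, -5.9, -0.9]
width: 0.303
```

```bash
python3 st.py
```

```text
5.5 lamp y 0.154 z 0.15 F tool [-6.2  0.3  0.9] w mm 25.7 M [-1.09 -0.3  -0.06]
```

{"api": "step_arm", "payload": {
  "rows": [
    [[0.2,0,0,0,0,0],[0.3,0,0,0,0,0],[0.4,0,0,0,0,0],[0.5,0,0,0,0,0],[0.6,0,0,0,0,0]]
  ]
}}

```text
t: 6.12
eef_pos: [0.4766, -0.1004, 0.1499]
tool_rot: [0.6, 0.8, -0.003, 0.002]
ft_force: [-0.1, -5.2, -0.4]
width: 0.303
```

```bash
python3 st.py; cat > look.py <<'E'
import sys;from h import *
from rig import ctrl
n=sys.argv[1]
c=ctrl.capture("side");lo,hi,f=((190,170),(350,290),5)
pickle.dump(c,open(f"pics/p{n}.pkl","wb"))
cv2.imwrite(f"pics/p{n}.png",cv2.resize(c["image"][lo[1]:hi[1],lo[0]:hi[0],::-1],None,fx=f,fy=f,interpolation=2))
E
python3 look.py 3
```

```text
6.125 lamp y 0.16 z 0.1499 F tool [-5.  -1.5  0.4] w mm 25.8 M [-0.79 -0.24 -0.05]
```

View pics/p3.png

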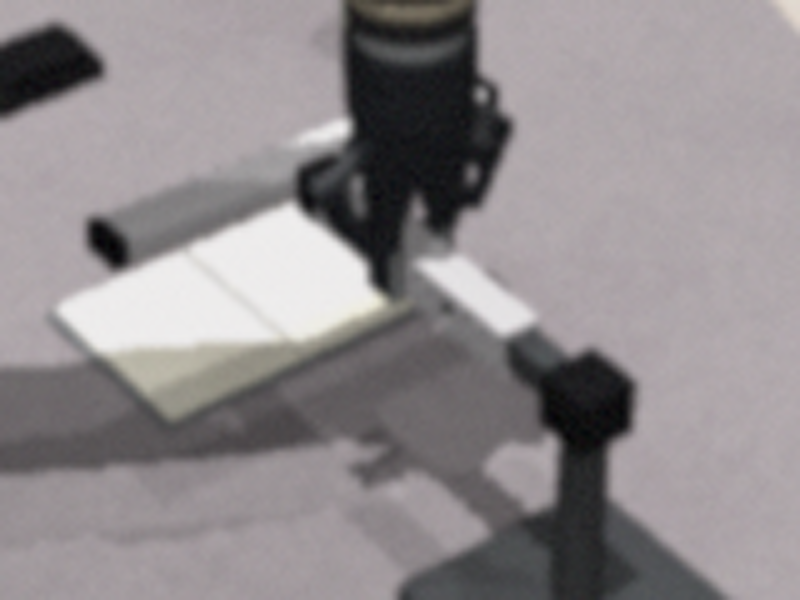

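The sleeve followed: its rear edge moved from zoom (408,243) to the equivalent of about 12 mm outward, and the next hole is visible at (443,310). I'll go faster to about 38 mm.

{"api": "step_arm", "payload": {
  "rows": [
    [[0.25,0,0,0,0,0],[0.5,0,0,0,0,0],[0.75,0,0,0,0,0],[1.0,0,0,0,0,0],[1.25,0,0,0,0,0],[1.5,0,0,0,0,0],[1.75,0,0,0,0,0],[2.0,0,0,0,0,0],[2.25,0,0,0,0,0],[2.5,0,0,0,0,0]]
  ]
}}

```text
t: 7.42
eef_pos: [0.4696, -0.076, 0.1499]
tool_rot: [0.6, 0.8, -0.003, 0.002]
ft_force: [0.5, -4.9, 1.5]
width: 0.301
```

```bash
python3 st.py
```

```text
7.425 lamp y 0.1853 z 0.1499 F tool [-4.9 -0.9 -1.5] w mm 25.6 M [-0.8  -0.11 -0.03]
```

{"api": "step_arm", "payload": {
  "rows": [
    [[0.2,0,0,0,0,0],[0.3,0,0,0,0,0],[0.4,0,0,0,0,0],[0.5,0,0,0,0,0],[0.6,0,0,0,0,0]]
  ]
}}

```text
t: 8.05
eef_pos: [0.4679, -0.0703, 0.1499]
tool_rot: [0.6, 0.8, -0.003, 0.002]
ft_force: [1.4, -4.4, 4.0]
width: 0.299
```

```bash
python3 st.py
```

```text
8.05 lamp y 0.1913 z 0.1499 F tool [-4.6  0.1 -4. ] w mm 25.4 M [-0.78 -0.07 -0.14]
```

{"api": "step_arm", "payload": {
  "rows": [
    [[0.12,0,0,0,0,0],[0.2,0,0,0,0,0],[0.25,0,0,0,0,0]]
  ]
}}

```text
t: 8.43
eef_pos: [0.4672, -0.0678, 0.1499]
tool_rot: [0.6, 0.8, -0.003, 0.002]
ft_force: [0.8, -3.5, 3.1]
width: 0.298
```

```bash
python3 st.py
```

```text
8.425 lamp y 0.194 z 0.1499 F tool [-3.6 -0.2 -3.1] w mm 25.3 M [-0.66 -0.07 -0.09]
```

{"api": "step_arm", "payload": {
  "rows": [
    [[0.12,0,0,0,0,0],[0.2,0,0,0,0,0],[0.25,0,0,0,0,0]]
  ]
}}

```text
t: 8.8
eef_pos: [0.4664, -0.065, 0.1499]
tool_rot: [0.6, 0.8, -0.003, 0.002]
ft_force: [-0.2, -1.8, 3.4]
width: 0.303
```

```bash
python3 st.py
```

```text
8.8 lamp y 0.1968 z 0.1499 F tool [-1.7 -0.7 -3.4] w mm 25.7 M [-0.34  0.01 -0.13]
```

{"api": "step_arm", "payload": {
  "rows": [
    [[0.08,0,0,0,0,0],[0.15,0,0,0,0,0]]
  ]
}}

```text
t: 9.05
eef_pos: [0.4657, -0.0627, 0.1499]
tool_rot: [0.6, 0.8, -0.002, 0.001]
ft_force: [-1.5, 4.5, 6.0]
width: 0.301
```

```bash
python3 st.py; python3 look.py 4
```

```text
9.05 lamp y 0.1993 z 0.1499 F tool [ 4.7 -0.2 -6. ] w mm 25.6 M [ 0.53  0.3  -0.17]
```

View pics/p4.png

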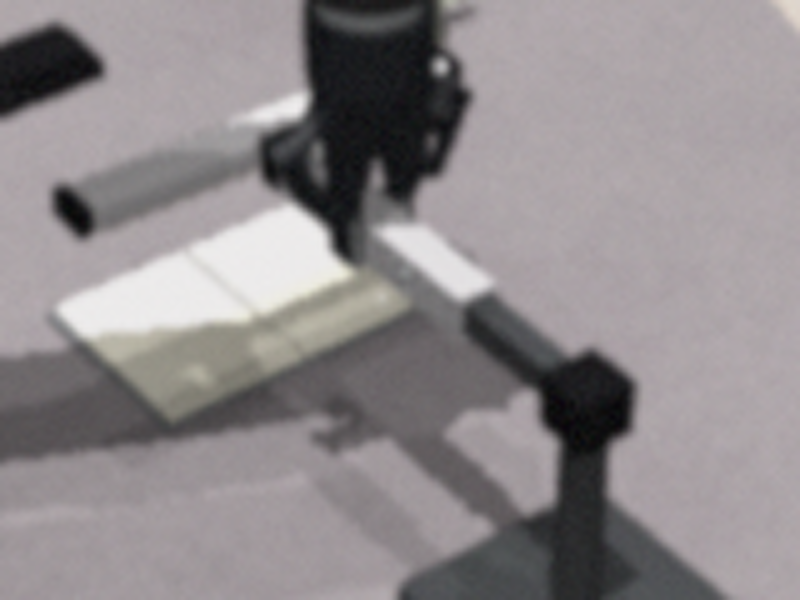

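The near button is now showing in the hole at zoom (402,268). The force has reversed, so the domes are drawing the sleeve outward. I'll creep to the lock.

{"api": "step_arm", "payload": {
  "rows": [
    [[0.05,0,0,0,0,0],[0.1,0,0,0,0,0],[0.1,0,0,0,0,0]]
  ]
}}

```text
t: 9.48
eef_pos: [0.4654, -0.0618, 0.1499]
tool_rot: [0.6, 0.8, -0.002, 0.001]
ft_force: [-0.4, -1.4, 2.7]
width: 0.3
```

```bash
python3 st.py
```

```text
9.475 lamp y 0.2002 z 0.1499 F tool [-1.3 -0.8 -2.7] w mm 25.5 M [-0.51  0.02 -0.16]
```

{"api": "step_arm", "payload": {
  "rows": [
    [[0.05,0,0,0,0,0],[0.1,0,0,0,0,0],[0.1,0,0,0,0,0]]
  ]
}}

```text
t: 9.85
eef_pos: [0.4652, -0.0609, 0.1499]
tool_rot: [0.6, 0.8, -0.002, 0.002]
ft_force: [0.1, -2.5, 3.5]
width: 0.301
```

```bash
python3 st.py
```

```text
9.85 lamp y 0.2011 z 0.1499 F tool [-2.4 -0.6 -3.5] w mm 25.5 M [-0.63  0.05 -0.19]
```

{"api": "step_arm", "payload": {
  "rows": [
    [[0.05,0,0,0,0,0],[0.1,0,0,0,0,0],[0.1,0,0,0,0,0]]
  ]
}}

```text
t: 10.22
eef_pos: [0.465, -0.0606, 0.1499]
tool_rot: [0.6, 0.8, -0.003, 0.002]
ft_force: [1.3, -5.6, 2.8]
width: 0.301
```

```bash
python3 st.py; python3 look.py 5
```

```text
10.225 lamp y 0.2014 z 0.1499 F tool [-5.7 -0.3 -2.7] w mm 25.6 M [-1.05 -0.19 -0.11]
```

View pics/p5.png

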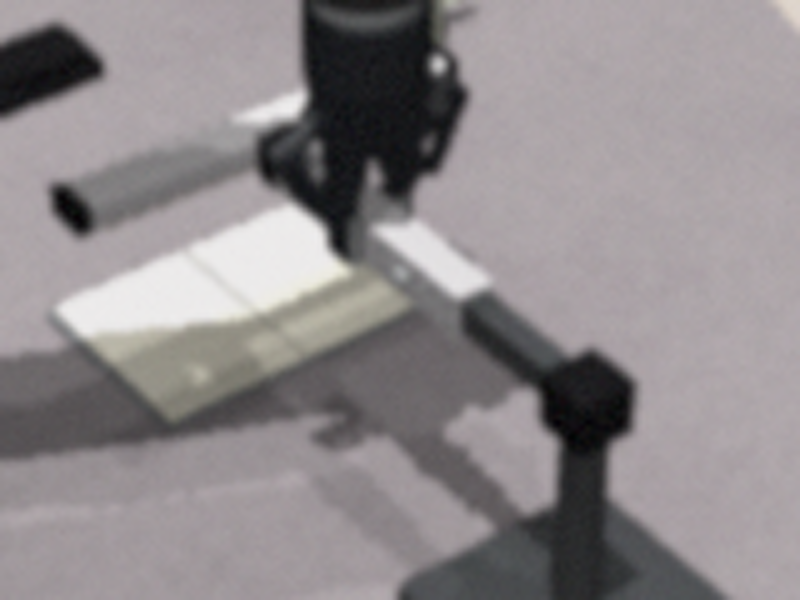

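Now 1 mm commanded gives only 0.3 mm of motion at 5.7 N, so it feels locked. One gentle confirming tug, well below 20 N.

{"api": "step_arm", "payload": {
  "rows": [
    [[0.07,0,0,0,0,0],[0.15,0,0,0,0,0],[0.15,0,0,0,0,0]]
  ]
}}

```text
t: 10.65
eef_pos: [0.465, -0.0605, 0.1499]
tool_rot: [0.6, 0.8, -0.004, 0.003]
ft_force: [2.2, -9.1, 1.1]
width: 0.302
```

```bash
python3 st.py
```

```text
10.65 lamp y 0.2016 z 0.1499 F tool [-9.4 -0.4 -1. ] w mm 25.7 M [-1.52 -0.33 -0.05]
```

Locked: 0.2 mm of motion at 9.4 N. I'll back off 0.5 mm to relax, then open.

{"api": "step_arm", "payload": {
  "rows": [
    [[-0.03,0,0,0,0,0],[-0.05,0,0,0,0,0],[-0.05,0,0,0,0,0]]
  ]
}}

```text
t: 11.02
eef_pos: [0.4651, -0.0607, 0.1499]
tool_rot: [0.6, 0.8, -0.003, 0.003]
ft_force: [-0.3, -2.5, 2.4]
width: 0.301
```

```bash
python3 st.py
```

```text
11.025 lamp y 0.2013 z 0.1499 F tool [-2.4 -1.  -2.4] w mm 25.6 M [-0.1   0.1  -0.04]
```

{"api": "step_arm", "payload": {
  "rows": [
    [[0,0,0,0,0,0],[0,0,0,0,0,0],[0,0,0,0,0,0],[0,0,0,0,0,0],[0,0,0,0,0,0],[0,0,0,0,0,0]]
  ],
  "gripper": 1
}}

```text
t: 11.78
eef_pos: [0.4651, -0.0607, 0.1499]
tool_rot: [0.6, 0.8, -0.003, 0.003]
ft_force: [0.1, 0.4, 0.2]
width: 1.002
```

```bash
python3 st.py
```

```text
11.775 lamp y 0.2013 z 0.1499 F tool [ 0.3  0.2 -0.2] w mm 85.2 M [ 0.03 -0.03  0.04]
```

{"api": "step_arm", "payload": {
  "rows": [
    [[0,0,-1,0,0,0],[0,0,-3,0,0,0],[0,0,-6,0,0,0],[0,0,-10,0,0,0],[0,0,-13.5,0,0,0],[2,0,-15,0,0,0],[6,0,-15,0,0,0],[11,0,-15,0,0,0],[16,0,-15,0,0,0],[21,0,-15,0,0,0]]
  ]
}}

```text
t: 13.02
eef_pos: [0.4056, 0.1436, 0.2989]
tool_rot: [0.6, 0.8, -0.003, 0.003]
ft_force: [0.4, 0.7, -0.4]
width: 1.0
```

{"api": "step_arm", "payload": {
  "rows": [
    [[5,-1,0,0,0,0],[10,-4,0,0,0,0],[15,-8,0,0,0,0],[20,-12,0,0,0,0],[23,-14,0,0,0,0],[24,-15,0,0,0,0],[24,-15,0,0,0,0]]
  ]
}}

```text
t: 13.9
eef_pos: [0.1943, 0.3322, 0.2973]
tool_rot: [0.6, 0.8, -0.003, 0.004]
ft_force: [-0.0, -0.2, -0.1]
width: 0.999
```

```bash
python3 - <<'E'
from h import *
from rig import ctrl
for n in("side","top"):
    c=ctrl.capture(n);pickle.dump(c,open(f"pics/{n}9.pkl","wb"))
    lo,hi,f=((190,170),(350,290),5) if n=="side" else ((200,170),(360,280),5)
    cv2.imwrite(f"pics/{n}9.png",c["image"][:,:,::-1])
    cv2.imwrite(f"pics/{n}9z.png",cv2.resize(c["image"][lo[1]:hi[1],lo[0]:hi[0],::-1],None,fx=f,fy=f,interpolation=2))
E
```

```text
(no output)
```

View pics/side9z.png

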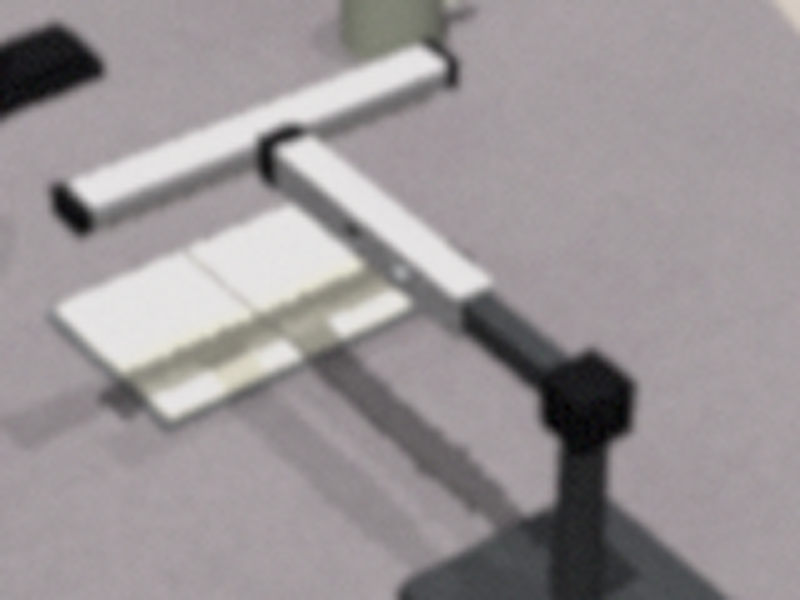

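View pics/top9z.png

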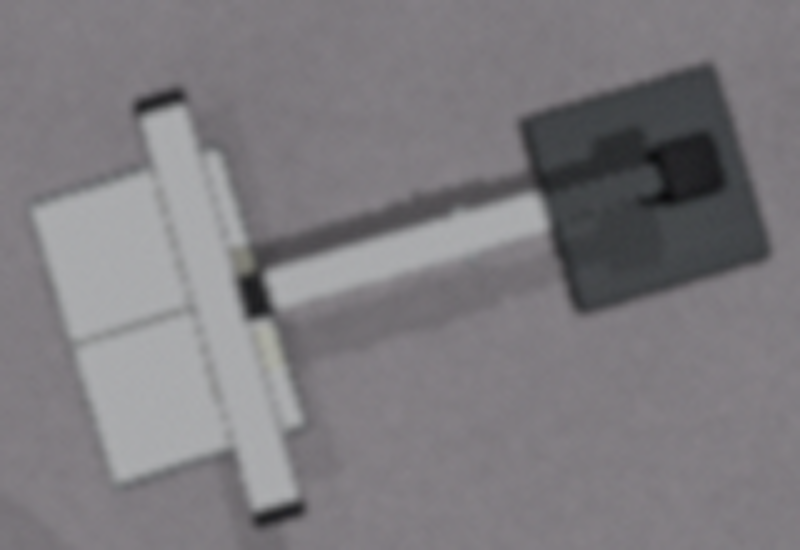

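View pics/top9.png

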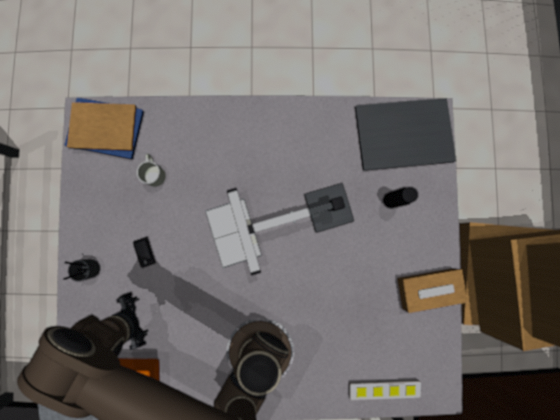

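Side view: the near button stands bright in the new hole at zoom (402,270), and the empty old hole is at (352,230). Top view: the far button's bump shows at zoom (460,210), as it did at the start. The bar lies over the notebook, and the mug (150,173), mouse (144,251) and flask (400,197) haven't moved.

```bash
python3 -c "
from rig import ctrl
s=ctrl.read_state();print(s['t'],s['ft_force'],abs(s['dq']).max());print(ctrl.finish_job())"
```

```text
14.0 [ 0.31248407 -0.03802201 -0.68461946] 0.01770924430651297
the job is handed in; nothing more can be done
None
```

The boom is out and locked in the next pair of holes, with the light bar over the notebook. The job was handed in at 14.0 s with the arm clear of everything.

- **Sliding:** I pinched the two buttons flush at 25 N grip and slid the sleeve out slowly. Resistance readings, taken at the end of each move, were about 5–7 N.
- **Click:** Resistance dropped at about 48 mm, reversed as the buttons popped through, then stopped the sleeve at about 53 mm.
- **Lock check:** One confirming tug of about 9.4 N moved it only 0.2 mm. I then eased off, opened the gripper and moved away.
- **Last pictures:** The near button sits in the new hole with the old hole empty ahead of it. The far button's bump shows from above as it did at the start. The mug, mouse and flask are where they were.
- **Not measured:** How far each button sticks out was judged only from the pictures and the tug. The expected 15 N peak early in the slide did not appear in those readings.

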